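Dry-lay a half-lapped cabinet door frame

TASK

Lay the small glazed-door frame together dry on the assembly board, where its bottom rail is already held at the edge nearest you: the top rail goes behind it, the hinged stile on the left with its hinges outward, the plain stile on the right, and the narrow muntin in the middle notches. The stiles and the muntin lie over the rails; every lap joint must be fully down so that the faces are level, with the outer edges lined up to a few millimetres ready for clamping. Leave the sanding block, the white case and the calliper where they are.

Things in the scene. Friction and masses are not known exactly. Their poses are not given: they have to be found in the camera images.
- board: Plywood assembly board 220 (x) x 250 (y) x 18 mm, fixed to the bench, turned up to 9 degrees; origin at the centre of its underside, x points away from the robot, y to the left. Along its near edge a 14 mm high aluminium fence and two thin steel clips hold the oak bottom rail, which is fixed to it.
- bottom_rail (a point): Centre of the fixed bottom rail's underside, on the board's top, 18 mm above the bench; axes as the board's. The bottom rail lies along y and is just like the top rail. In these axes the finished frame (170 mm deep, 196 wide) has the origins of top rail at (138, 0) mm, hinged stile (69, 82), plain stile (69, -82), muntin (69, 0), all at height 0.
- top_rail: Loose oak rail 196 x 32 x 22 mm, length along its y, origin at the centre of its underside. The lower 11 mm is full length; above it are 37 mm long lap ledges at both ends and a 32 mm wide notch in the middle, all facing up. Same turned half round. Grip across the 32 mm width: low at the middle (11 mm high there) or on the raised parts 35 mm either side.
- hinge_stile: Loose oak stile 170 x 32 x 22 mm, length along its x, origin at the centre of its underside. Laps face down: the upper 11 mm is full length, the lower 11 mm only the middle 96 mm; its 37 mm tongues lie on the rails' ledges with 5 mm play at each shoulder. Two brass hinges on top, 48 mm either side of the middle, knuckles 6.5 mm out of the +y edge; grip across the clear middle 60 mm.
- hinge_edge (a point): Middle of the hinge stile's hinged (+y) edge, in line with the two brass knuckles, 22 mm above its underside, 19 mm from the stile's centre line; in the finished frame it is on the outside, away from the muntin.
- plain_stile: Loose oak stile like the hinged one, 170 x 32 x 22 mm along its x axis, laps down, origin at the centre of its underside, without hinges. The same turned half round.
- muntin: Loose oak middle bar, narrower: 170 x 24 x 22 mm along its x axis, laps down like the stiles' (lower half 96 mm long), origin at the centre of its underside. Its tongues drop into the middle notches of both rails with 4 mm of play each side. The same turned half round.
- sanding_block: Bystander: brown cork sanding block 64 x 113 x 35 mm behind the work, origin at the centre of its underside.
- glasses_case: Bystander: small white plastic case 62 x 106 x 40 mm behind the work, origin at the centre of its underside.
- calliper: Bystander: steel calliper 84 x 200 x 12 mm lying flat behind the work, origin at the centre of its underside.

How it is judged:
By the outcome, as a careful person would: the job done as asked, in the order asked, and still so for the second after the job is handed in, with the robot touching nothing.
It also fails if it takes over 96 s, if anything falls off the work surface, if the arm or the gripper's body presses on something with over 40 N, if the wrist force passes 120 N, or if a joint passes its speed limit or range.

ROBOT

A 6-joint arm with a two-finger parallel gripper is mounted at the origin on a cart in front of the work surface, level with it; the furniture and walls round the work are solid. World frame = base frame: x ahead of the robot, y to its left, z up, the work surface at z = 0. Lengths are in mm, angles in rad, forces in N, time in s.
With the tool pointing down it reaches from about 275 to 1000 mm from the base axis. Payload 8.4 kg.
Tool frame: the origin (TCP) lies on the centre line of the jaws, within the pads' length; the fingertips stand 25 mm ahead of it and the grasp point (between the pads) lies 6 mm ahead of it; z points along the fingers, y is the line along which they close (so a half turn about z gives the same grasp; the last joint's range is limited). The gripper opens to 85 mm and grips with 20 to 120 N. Pads are 22 mm wide; open, the fingers measure 114 mm over their backs; the gripper's body (76 mm by 85 mm) begins 54 mm behind the grasp point. The pads swing forward as they close: fully open they stand 13 mm farther back than shut.
Start: joints at [1.241, 0.353, 1.633, -0, 1.155, -0.002], TCP at [201.224, 591.724, 256.281] pointing down, gripper open.
Joint ranges: [-2.63, 2.63], [-0.92, 2.1], [0.06, 2.66], [-1.3, 4.44], [0, 2.69], [-3.02, 3.02]. Speed limits (rad/s): [2.22, 2.22, 2.79, 3.14, 3.14, 3.14].

INTERFACE

Orientations are given as [roll, pitch, yaw] about the fixed x, y, z axes, in that order (R = Rz(yaw) Ry(pitch) Rx(roll)).
In Python, from rig import r gives the robot as it stands.
- The arm moves only by the shell command python3 -m jog 'ROWS' [FORCE]. ROWS is JSON, a list of rows, each a list of 3 entries, a list of its own where there are three numbers: the turn, a rotation vector about the tool's x, y, z in rad, then the shift along the tool's x, y, z in m, then the opening, from -1 (shut) to 1 (fully open). In form: [[[rx, ry, rz], [x, y, z], gripper], ...]. A call has 1 to 12 rows; each row shifts and turns the commanded pose from where the row before left it, along the tool's axes as they then stand; what a row does not reach is not made up. A row lasts 1/10 s, in which the tool goes at most 50 mm and 8.59 degrees, less where a joint would pass 70% of its speed; a pose out of reach is approached as far as the arm can. A call with a gripper value outside its range is refused whole. The fingers move at their own pace and stop on an object; FORCE is the grip in N (left out, the last holds). Time passes only in rows, so rows that do not move let the fingers close. It gives the time, the measured TCP pose, the force, the opening and the grip force at its end, in the units of the state.
- r.sense(): the state, without advancing time (a new reading comes with each control period).
- r.grab_frame(name): name is "scene" or "side" or "wrist"; returns the picture (400x640x3 uint8, red, green, blue); there is no depth.
- r.camera_params(name): a dict with "fx", "fy", "cx", "cy" (pixels), "rvec" (rotation vector, rad) and "tvec" (3), from world to camera coordinates, as OpenCV has them; the wrist camera has in their place "hand_eye" (4x4, takes a point from camera to tool coordinates, whose origin is the TCP and whose axes are the flange's). Camera axes: x right, y down, z forward; pixel columns grow to the right and rows downward; lengths in mm; the calibration is good to about 2 mm. A picture is of the moment at which its call begins: read the wrist's pose just before it. camera_params takes no time and is no camera call.
- r.sign_off(): hands the job in; it is judged then, once.
The state is a dict: "clock": time; "qpos": joint angles; "qvel": joint speeds; "joint_efforts": joint torques, N m; "eef_pos": TCP position; "tcp_rot": TCP orientation; "contact_force": force on the tool from outside, world axes, zero at the start; "wrist_torque": the same for the moment, N m; "opening": opening from 0.0 (shut) to 1.0 (fully open); "grasp_force": force on a finger pad.
Only numpy, scipy, OpenCV 4.12 (cv2) and the standard library are available. Lean on these libraries where they do the work, as an engineer would, in place of code of your own. Each camera call takes 0.05 s, during which the arm holds its last target. There are 200 camera calls.

## Working session

There is one attempt and no reset: what is moved stays moved. The work goes in short steps, Python scripts to look and compute and a shell command to move; the robot and the scene stay as the last step left them, time stands still between calls to the robot, and variables do not carry over. Pictures are saved under pics/ and viewed, at most 14 in all, crops included, and the job is handed in when it is done.

```bash
mkdir -p pics; ls
python3 - <<'E'
from rig import r
import cv2
s=r.sense(); print(s)
for n in ["scene","side","wrist"]:
    im=r.grab_frame(n); cv2.imwrite(f"pics/{n}0.png",im[:,:,::-1]); print(n,r.camera_params(n))
E
```

```text
pics
{'clock': 0.0, 'qpos': array([ 1.24059865e+00,  3.53682562e-01,  1.63415663e+00,  1.00496461e-05,
        1.15519514e+00, -2.38190808e-03]), 'qvel': array([-0.00162991, -0.00128769,  0.00225507, -0.00086856,  0.00064907,
       -0.00121913]), 'joint_efforts': array([ 9.44325948e-04, -6.05258060e+01, -3.42058825e+01,  2.13591698e-04,
        9.44887928e-03, -2.50203340e-05]), 'eef_pos': array([201.07422784, 591.29245649, 255.53053935]), 'tcp_rot': array([-3.14015100e+00, -1.26222128e-05,  2.81377281e+00]), 'contact_force': array([-0.752659  , -0.56511312,  0.16636515]), 'wrist_torque': array([-0.03674403,  0.05870112,  0.02420495]), 'grasp_force': 0.0, 'opening': 0.997617838168797}
scene {'fx': 404.3887038930305, 'fy': 404.3887038930305, 'cx': 321.447240972701, 'cy': 202.61430565912102, 'rvec': array([ 0.22615464, -2.90317873,  0.99311152]), 'tvec': array([ 588.56199914,  103.89971613, 1004.62369876])}
side {'fx': 453.2769805599899, 'fy': 453.2769805599899, 'cx': 321.75754514996294, 'cy': 195.18771712553328, 'rvec': array([ 1.20449247,  2.36523677, -0.9566432 ]), 'tvec': array([ 343.26846894, -324.70046862, 1574.81526066])}
wrist {'fx': 284.93516381455316, 'fy': 284.93516381455316, 'cx': 317.0989054449568, 'cy': 197.40211298157578, 'hand_eye': array([[-7.97223415e-04, -9.52088279e-01, -3.05822290e-01,
         7.83666209e+01],
       [ 9.99999608e-01, -8.77017983e-04,  1.23520885e-04,
        -5.08639533e-01],
       [-3.85814434e-04, -3.05822071e-01,  9.52088605e-01,
        -1.17701165e+02],
       [ 0.00000000e+00,  0.00000000e+00,  0.00000000e+00,
         1.00000000e+00]])}
```

View pics/scene0.png

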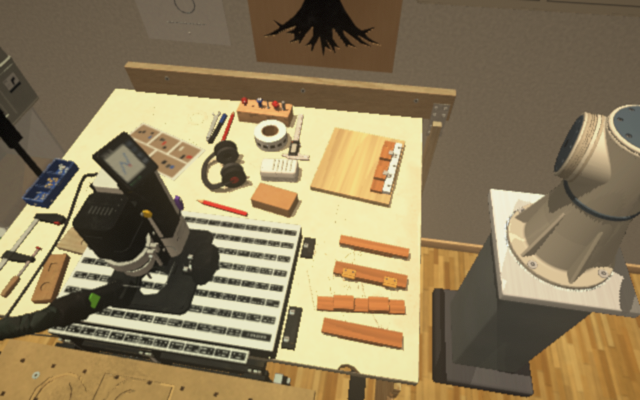

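View pics/side0.png

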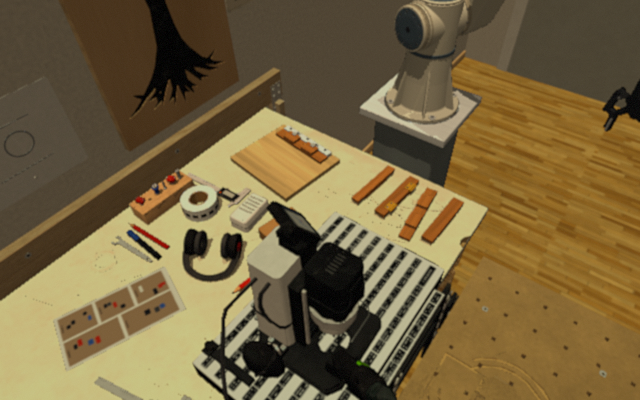

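Scene: the parts lie at (375,245), (370,275, hinges), (362,305, top rail), (362,333); the board is centred near (355,165) with its bottom rail at (388,167). The side view shows the same things, and the arm is clear of both areas.

```bash
cat > h.py <<'E'
import numpy as np, cv2
from scipy.spatial.transform import Rotation as Ro
from rig import r
def cam(n,s=None):
    p=r.camera_params(n); K=np.array([[p['fx'],0,p['cx']],[0,p['fy'],p['cy']],[0,0,1]])
    if 'rvec' in p:
        R=cv2.Rodrigues(p['rvec'])[0]; return K,R,np.array(p['tvec']).ravel()
    T=np.eye(4); T[:3,:3]=Ro.from_euler('xyz',s['tcp_rot']).as_matrix(); T[:3,3]=s['eef_pos']
    W=np.linalg.inv(T@p['hand_eye']); return K,W[:3,:3],W[:3,3]
def ray(c,uv):
    K,R,t=c; uv=np.atleast_2d(uv).astype(float)
    d=np.c_[uv,np.ones(len(uv))]@np.linalg.inv(K).T@R; return -R.T@t,d
def onz(c,uv,z):
    o,d=ray(c,uv); return o+d*((z-o[2])/d[:,2])[:,None]
def proj(c,P):
    K,R,t=c; q=(np.atleast_2d(P)@R.T+t)@K.T; return q[:,:2]/q[:,2:]
def tri(cs,uvs):
    A=np.zeros((3,3));b=np.zeros(3)
    for c,uv in zip(cs,uvs):
        o,d=ray(c,uv); d=d[0]/np.linalg.norm(d[0]); M=np.eye(3)-np.outer(d,d); A+=M;b+=M@o
    return np.linalg.solve(A,b)
E
python3 - <<'E'
from h import *
sc=cam('scene');sd=cam('side')
for n,c in(('scene',sc),('side',sd)): print(n,-c[1].T@c[2])
print(onz(sc,[[375,245],[370,275],[362,305],[362,333],[355,165],[388,167],[278,197],[280,170]],22).round())
print(proj(sc,[[400,100,0],[201,591,255],[0,0,0]]),proj(sd,[[201,591,255]]))
for n,(a,b,c,d) in {'scene':(230,70,430,360),'side':(210,90,490,270)}.items():
    im=cv2.imread(f'pics/{n}0.png')[b:d,a:c]
    k=min(800/(c-a),600/(d-b)); cv2.imwrite(f'pics/{n}z.png',cv2.resize(im,None,fx=k,fy=k,interpolation=cv2.INTER_CUBIC)); print(k)
E
```

```text
scene [484.05990771 619.29266045 865.23508968]
side [1255.58981754  521.40854268  924.62645593]
[[ 450.   84.   22.]
 [ 455.  167.   22.]
 [ 466.  243.   22.]
 [ 460.  306.   22.]
 [ 527. -173.   22.]
 [ 434. -179.   22.]
 [ 718.  -27.   22.]
 [ 734. -123.   22.]]
[[394.23108288 257.86633483]
 [573.92787883 535.4999942 ]
 [558.35965334 244.43680257]] [[626.78646756 136.8369758 ]]
2.0689655172413794
2.857142857142857
```

View pics/scenez.png

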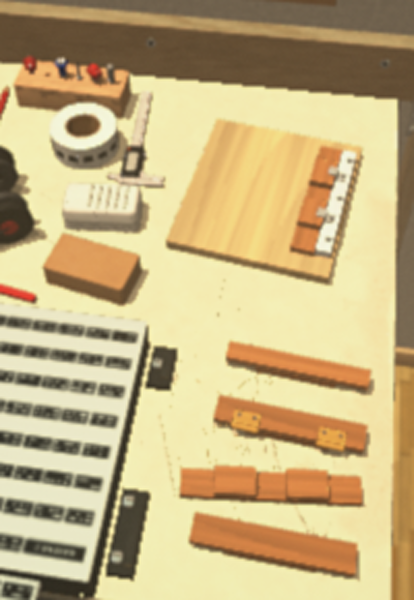

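Enlarged: the muntin is at y≈84, the hinged stile at 167, the top rail (notches up) at 243 and the plain stile at 306, all along x. I'm moving the wrist camera over them.

```bash
python3 -m jog '[[[0,0,-0.11],[0,0,0],0.2],[[0,0,-0.11],[0,0,0],0.2],[[0,0,-0.108],[0,0,0],0.2],[[0,0,0],[-0.026,-0.045,-0.001],0.2],[[0,0,0],[-0.026,-0.045,-0.001],0.2],[[0,0,0],[-0.026,-0.045,-0.001],0.2],[[0,0,0],[-0.026,-0.045,-0.001],0.2],[[0,0,0],[-0.026,-0.045,-0.001],0.2],[[0,0,0],[-0.026,-0.045,-0.001],0.2],[[0,0,0],[-0.026,-0.045,-0.001],0.2],[[0,0,0],[-0.026,-0.045,-0.001],0.2],[[0,0,0],[-0.026,-0.045,-0.001],0.2]]' 60
python3 -m jog '[[[0,0,0],[0,0,0],0.2],[[0,0,0],[0,0,0],0.2]]'
python3 - <<'E'
from h import *
s=r.sense(); im=r.grab_frame('wrist'); cv2.imwrite('pics/w1.png',im[:,:,::-1]); np.save('w1.npy',np.r_[s['eef_pos'],s['tcp_rot']]); print(s['eef_pos'],s['tcp_rot'],s['qpos'],s['contact_force'])
E
```

```text
clock: 1.35
eef_pos: [426.9, 200.3, 265.1]
tcp_rot: [3.141, 0.0, -3.141]
contact_force: [1.0, 0.8, 0.4]
opening: 0.603
grasp_force: 0.0
clock: 1.55
eef_pos: [426.7, 201.2, 264.9]
tcp_rot: [3.141, -0.0, 3.138]
contact_force: [-0.2, 0.6, -0.3]
opening: 0.6
grasp_force: 0.0
[426.70511809 201.19491321 264.85121603] [ 3.14141334e+00 -3.75159425e-04  3.13843853e+00] [ 4.37198867e-01  1.02283710e-01  1.93986822e+00  3.61504322e-04
  1.09970369e+00 -1.13060741e+00] [-0.22311124  0.58894891 -0.34312065]
```

View pics/w1.png

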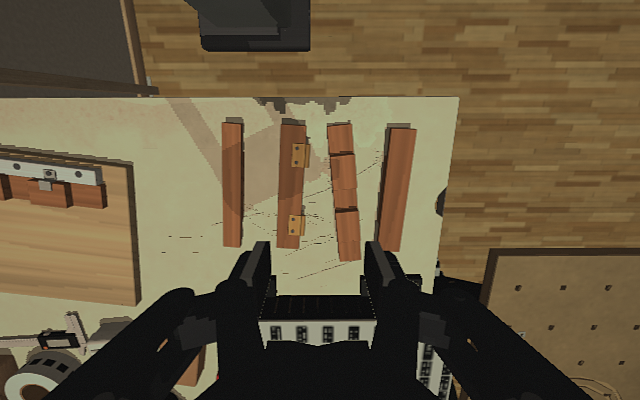

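Wrist view: muntin (232,185), hinged stile (291,185) with knuckles on the right (+y, already outward), top rail (343,190), plain stile (397,188). Now to segment them.

Run:
```python
from h import *
s=np.load('w1.npy'); c=cam('wrist',dict(eef_pos=s[:3],tcp_rot=s[3:])); sc=cam('scene'); sd=cam('side')
print('cam',-c[1].T@c[2])
def blobs(im,lo,hi,box,amin):
    h=cv2.cvtColor(im,cv2.COLOR_BGR2HSV); m=cv2.inRange(h,lo,hi); z=np.zeros_like(m); a,b,cc,d=box; z[b:d,a:cc]=m[b:d,a:cc]
    z=cv2.morphologyEx(z,cv2.MORPH_CLOSE,np.ones((3,3)))
    k=[q for q in cv2.findContours(z,cv2.RETR_EXTERNAL,cv2.CHAIN_APPROX_NONE)[0] if cv2.contourArea(q)>amin]
    return sorted(k,key=lambda q:q[:,0,0].mean()),z
im=cv2.imread('pics/w1.png'); h=cv2.cvtColor(im,cv2.COLOR_BGR2HSV)
for p in [(232,185),(240,200),(291,185),(343,190),(397,188),(200,200),(270,160)]: print(p,h[p[1],p[0]])
k,m=blobs(im,(3,110,50),(13,255,230),(205,105,430,270),1500)
for q in k:
    print('blob',cv2.contourArea(q))
    for z in (22,0):
        P=onz(c,q[:,0]+0.0,z)[:,:2]; (cx,cy),(w,hh),a=cv2.minAreaRect(P.astype(np.float32)); print(z,(round(cx,1),round(cy,1)),(round(w,1),round(hh,1)),round(a,2),'ymax/min at mid',)
    # edges as lines at z=22
    P=onz(c,q[:,0],22)[:,:2]; xm=(P[:,0].max()+P[:,0].min())/2
    sel=abs(P[:,0]-xm)<60; yc=np.median(P[:,1])
    for sg in(-1,1):
        for z in (22,0):
            Q=onz(c,q[:,0],z)[:,:2]; e=Q[sel&(sg*(P[:,1]-yc)>4)]; vx,vy,x0,y0=cv2.fitLine(e.astype(np.float32),cv2.DIST_HUBER,0,.01,.01).ravel()
            print(' edge',sg,z,'y@xm',round(float(y0+vy/vx*(xm-x0)),1),'ang',round(float(np.arctan(vy/vx)),3),'xm',round(float(xm),1))
v=cv2.bitwise_and(im,im,mask=m)[90:280,195:435]; cv2.imwrite('pics/m1.png',cv2.resize(v,None,fx=3,fy=3))
```

```text
cam [348.20381174 200.85376255 382.58247276]
(232, 185) [ 12 152 129]
(240, 200) [ 12 146  89]
(291, 185) [ 12 150 104]
(343, 190) [ 12 153 145]
(397, 188) [ 13 150 122]
(200, 200) [ 27  64 168]
(270, 160) [ 20  80 156]
blob 2256.5
22 (451.5, 89.7) (27.2, 169.5) 84.9 ymax/min at mid
0 (457.8, 82.9) (28.8, 179.8) 84.9 ymax/min at mid
 edge -1 22 y@xm 76.6 ang -0.089 xm 450.9
 edge -1 0 y@xm 69.6 ang -0.089 xm 450.9
 edge 1 22 y@xm 101.7 ang -0.085 xm 450.9
 edge 1 0 y@xm 96.2 ang -0.084 xm 450.9
blob 2228.0
22 (453.8, 165.3) (31.9, 169.3) 85.49 ymax/min at mid
0 (460.2, 163.1) (33.9, 179.6) 85.49 ymax/min at mid
 edge -1 22 y@xm 150.2 ang -0.077 xm 453.9
 edge -1 0 y@xm 147.6 ang -0.077 xm 453.9
 edge 1 22 y@xm 179.0 ang 0.006 xm 453.9
 edge 1 0 y@xm 177.7 ang 0.006 xm 453.9
blob 3035.5
22 (464.0, 237.7) (189.8, 31.9) 5.98 ymax/min at mid
0 (471.0, 239.9) (201.4, 33.8) 5.98 ymax/min at mid
 edge -1 22 y@xm 222.7 ang 0.102 xm 464.6
 edge -1 0 y@xm 223.3 ang 0.102 xm 464.6
 edge 1 22 y@xm 252.8 ang 0.102 xm 464.6
 edge 1 0 y@xm 255.2 ang 0.102 xm 464.6
blob 2799.5
22 (458.9, 301.5) (35.4, 169.3) 87.29 ymax/min at mid
0 (465.7, 307.7) (37.6, 179.7) 87.29 ymax/min at mid
 edge -1 22 y@xm 287.9 ang -0.046 xm 459.3
 edge -1 0 y@xm 293.6 ang -0.046 xm 459.3
 edge 1 22 y@xm 318.6 ang -0.048 xm 459.3
 edge 1 0 y@xm 326.1 ang -0.048 xm 459.3
```

View pics/m1.png

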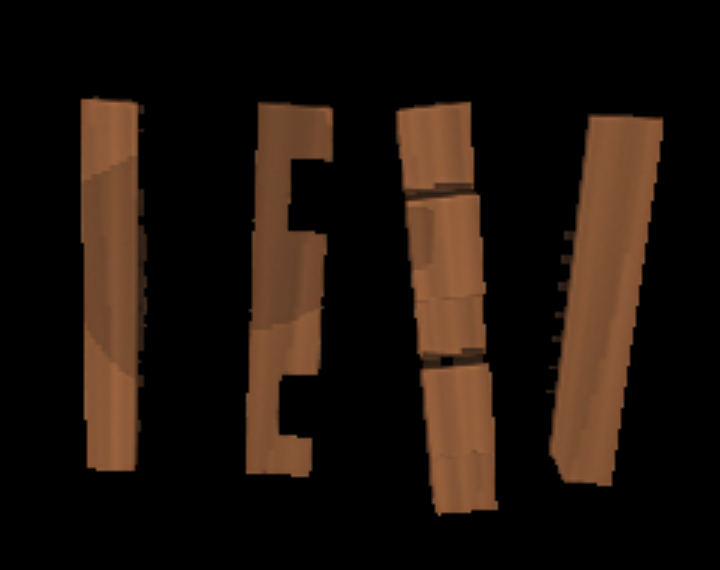

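The parts segment cleanly; lengths of 169.5 mm on the z=22 plane confirm the heights. Next, two views over the board.

```bash
cat > snap.py <<'E'
import sys
from h import *
n=sys.argv[1]; s=r.sense(); im=r.grab_frame('wrist'); cv2.imwrite(f'pics/{n}.png',im[:,:,::-1]); np.save(n+'.npy',np.r_[s['eef_pos'],s['tcp_rot']]); print(s['eef_pos'].round(1),s['tcp_rot'].round(4))
E
python3 -m jog '[[[0,0,0],[-0.015,-0.047,0],0.2],[[0,0,0],[-0.015,-0.047,0],0.2],[[0,0,0],[-0.015,-0.047,0],0.2],[[0,0,0],[-0.015,-0.047,0],0.2],[[0,0,0],[-0.015,-0.047,0],0.2],[[0,0,0],[-0.015,-0.047,0],0.2],[[0,0,0],[0,0,0],0.2],[[0,0,0],[0,0,0],0.2],[[0,0,0],[0,0,0],0.2]]'
python3 snap.py b1
python3 -m jog '[[[0,0,0],[0,-0.04,0],0.2],[[0,0,0],[0,-0.04,0],0.2],[[0,0,0],[0,-0.04,0],0.2],[[0,0,0],[0,0,0],0.2],[[0,0,0],[0,0,0],0.2],[[0,0,0],[0,0,0],0.2]]'
python3 snap.py b2
```

```text
clock: 2.5
eef_pos: [516.2, -77.9, 264.6]
tcp_rot: [3.141, -0.001, -3.139]
contact_force: [0.5, -0.2, -0.2]
opening: 0.601
grasp_force: 0.0
[516.2 -77.9 264.6] [ 3.1410e+00 -9.0000e-04 -3.1395e+00]
clock: 3.15
eef_pos: [516.5, -198.1, 264.9]
tcp_rot: [3.141, -0.0, -3.14]
contact_force: [0.5, -0.7, 0.0]
opening: 0.6
grasp_force: 0.0
[ 516.5 -198.1  264.9] [ 3.1411e+00 -3.0000e-04 -3.1398e+00]
```

View pics/b2.png

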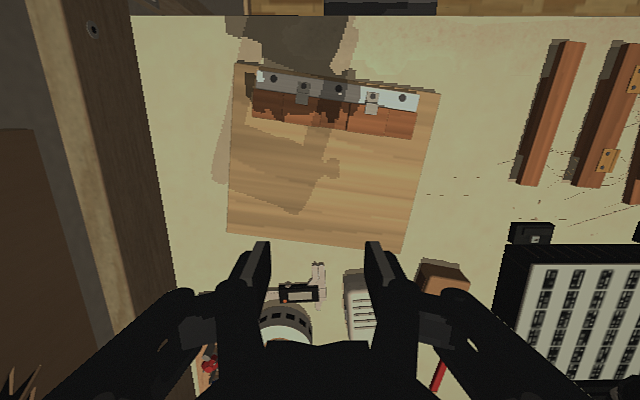

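The board corners are at about (238,62), (440,92), (402,253), (227,232); the bottom rail's far edge runs (250,118)–(415,138). Zooming in.

Run:
```python
from h import *
im=cv2.imread('pics/b2.png')[50:150,225:445]
a=cv2.resize(im,None,fx=3.6,fy=3.6,interpolation=cv2.INTER_CUBIC); a=np.clip(a.astype(float)*1.4,0,255).astype(np.uint8)
im=cv2.imread('pics/b1.png')[20:180,60:440]; print(a.shape)
b=cv2.imread('pics/b1.png')[50:150,95:315]; b=cv2.resize(b,None,fx=2.27*1.2,fy=2.27,interpolation=cv2.INTER_CUBIC) if 0 else cv2.resize(b,(792,236))
b=cv2.resize(cv2.imread('pics/b1.png')[45:155,85:325],(480,220),interpolation=cv2.INTER_CUBIC)
o=np.zeros((600,800,3),np.uint8); o[:360,:792]=a; o[370:590,:480]=b; cv2.imwrite('pics/bz.png',o)
```

```text
(360, 792, 3)
```

View pics/bz.png

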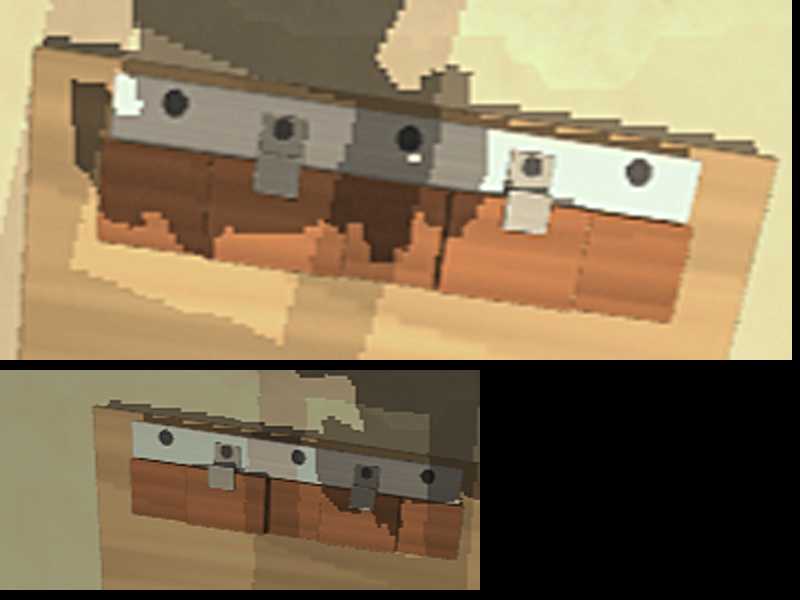

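In both views the bottom rail's ledge corners are visible: b2 (252.8,116.7) and (411.1,139.4); b1 (151,117.5) and (314,139).

Run:
```python
from h import *
C={}
G={}
for n in('b1','b2'):
    s=np.load(n+'.npy'); C[n]=cam('wrist',dict(eef_pos=s[:3],tcp_rot=s[3:])); G[n]=cv2.imread(f'pics/{n}.png',0)
crit=(3,30,.01)
def sub(n,p): return cv2.cornerSubPix(G[n],np.array([p],np.float32).reshape(-1,1,2),(3,3),(-1,-1),crit)[:,0]
L={'b1':(151,117.5),'b2':(252.8,116.7)}; Rr={'b1':(314,139),'b2':(411.1,139.4)}
for q in(L,Rr):
    S={n:sub(n,q[n])[0] for n in q}; print(S)
    for v in (q,S):
        print('tri',tri([C['b1'],C['b2']],[v['b1'],v['b2']]).round(1),[onz(C[n],v[n],29)[0].round(1) for n in v])
# board corners z=18 in b2
bc=[(238,62),(440,92),(402,253),(227,232)]; S=sub('b2',bc); print(S)
P=onz(C['b2'],S,18); print(P.round(1))
for i in range(4): d=P[(i+1)%4]-P[i]; print(np.linalg.norm(d).round(1),np.degrees(np.arctan2(d[1],d[0])).round(2))
```

```text
{'b1': array([150.40071, 116.27851], dtype=float32), 'b2': array([251.58441, 116.39113], dtype=float32)}
tri [ 450.5 -274.4   33. ] [array([ 451. , -276.6,   29. ]), array([ 450.3, -275.2,   29. ])]
tri [ 449.7 -276.4   30.2] [array([ 449.6, -277.1,   29. ]), array([ 449.9, -276.7,   29. ])]
{'b1': array([312.77335, 139.2981 ], dtype=float32), 'b2': array([410.06726, 139.60362], dtype=float32)}
tri [476.9 -82.1  25. ] [array([476., -82.,  29.]), array([476.9, -83.4,  29. ])]
tri [477.1 -83.6  25.8] [array([476.4, -83.5,  29. ]), array([477.1, -84.6,  29. ])]
[[236.38792  60.55645]
 [440.61005  93.33988]
 [402.      253.     ]
 [225.2975  231.59413]]
[[ 387.8 -292.4   18. ]
 [ 423.4  -49.8   18. ]
 [ 638.7  -76.4   18. ]
 [ 605.3 -326.5   18. ]]
245.2 81.65
217.0 -7.06
252.3 -97.61
220.2 171.09
```

```bash
cat > to.py <<'E'
import sys
from h import *
x,y,z,psi=map(float,sys.argv[1:5]); s=r.sense(); e=s['eef_pos']; a=s['tcp_rot'][2]
dz=-((psi-a+np.pi)%(2*np.pi)-np.pi); R=Ro.from_euler('xyz',[np.pi,0,psi]).as_matrix()
print('turn rz',dz.round(4),'then shift',(R.T@(np.array([x,y,z])-e)/1000).round(4),'F',s['contact_force'].round(1),'tilt',s['tcp_rot'].round(4))
E
python3 to.py 467.5 238.3 120 3.2436
python3 -m jog '[[[0,0,-0.101],[0,0,0],0.2],[[0,0,0],[0.0004,0.044,0.008],0.2],[[0,0,0],[0.0004,0.044,0.01],0.2],[[0,0,0],[0.0004,0.044,0.01],0.2],[[0,0,0],[0.0004,0.044,0.01],0.2],[[0,0,0],[0.0004,0.044,0.01],0.2],[[0,0,0],[0.0004,0.044,0.01],0.2],[[0,0,0],[0.0004,0.044,0.01],0.2],[[0,0,0],[0.0004,0.044,0.01],0.2],[[0,0,0],[0.0004,0.044,0.01],0.2],[[0,0,0],[0.0004,0.043,0.01],0.2]]'
python3 -m jog '[[[0,0,0],[0,0,0],0.2],[[0,0,0],[0,0,0],0.2]]'
python3 to.py 467.5 238.3 26.5 3.2436
python3 snap.py r1
```

```text
turn rz -0.0999 then shift [0.0043 0.4391 0.1449] F [ 0.1  0.2 -0.2] tilt [ 3.1412e+00 -2.0000e-04 -3.1395e+00]
clock: 4.3
eef_pos: [466.8, 239.5, 166.8]
tcp_rot: [3.141, 0.0, -3.038]
contact_force: [1.6, -0.5, 0.3]
opening: 0.599
grasp_force: 0.0
clock: 4.5
eef_pos: [466.9, 238.1, 166.7]
tcp_rot: [-3.141, -0.001, -3.036]
contact_force: [0.5, -0.5, 0.3]
opening: 0.6
grasp_force: 0.0
turn rz 0.0033 then shift [-6.000e-04  1.000e-04  1.402e-01] F [ 0.5 -0.5  0.3] tilt [-3.1412e+00 -7.0000e-04 -3.0363e+00]
[466.9 238.1 166.7] [-3.1412e+00 -7.0000e-04 -3.0363e+00]
```

View pics/r1.png

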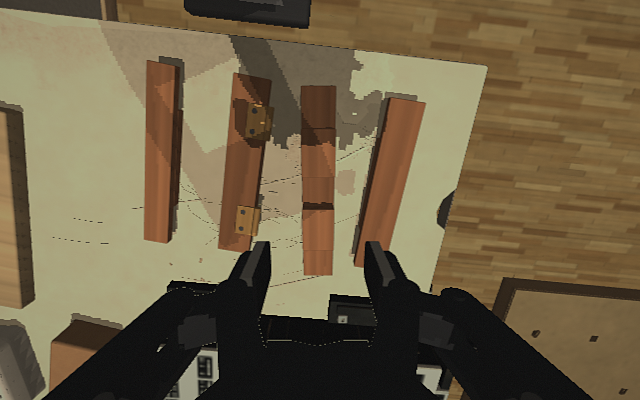

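The rail (317,180) stands upright midway between the fingers, so I go down and grip.

```bash
python3 -m jog '[[[0,0,0],[0,0,0.04],0.2],[[0,0,0],[0,0,0.04],0.2],[[0,0,0],[0,0,0.03],0.2],[[0,0,0],[0,0,0.02],0.2],[[0,0,0],[0,0,0.01],0.2],[[0,0,0],[0,0,0],0.2],[[0,0,0],[0,0,0],-1],[[0,0,0],[0,0,0],-1],[[0,0,0],[0,0,0],-1],[[0,0,0],[0,0,0],-1],[[0,0,0],[0,0,0],-1],[[0,0,0],[0,0,0],-1]]' 70; python3 to.py 584.3 -197.4 150 1.431
```

```text
clock: 5.75
eef_pos: [469.0, 236.8, 28.5]
tcp_rot: [3.141, 0.002, -3.04]
contact_force: [-1.8, -2.8, 7.6]
opening: 0.349
grasp_force: 70.0
turn rz 1.8119 then shift [-0.4139  0.1747 -0.1215] F [-1.8 -2.8  7.6] tilt [ 3.1410e+00  2.1000e-03 -3.0403e+00]
```

```bash
python3 -m jog '[[[0,0,0],[0,0,-0.02],-1],[[0,0,0],[0,0,-0.04],-1],[[0,0,0],[0,0,-0.04],-1],[[0,0,0.14],[0,0,-0.02],-1],[[0,0,0.14],[0,0,0],-1],[[0,0,0.14],[0,0,0],-1],[[0,0,0.14],[0,0,0],-1],[[0,0,0.14],[0,0,0],-1],[[0,0,0.14],[0,0,0],-1],[[0,0,0.14],[0,0,0],-1],[[0,0,0.14],[0,0,0],-1],[[0,0,0.14],[0,0,0],-1]]'
python3 -m jog '[[[0,0,0.14],[0,0,0],-1],[[0,0,0.14],[0,0,0],-1],[[0,0,0.14],[0,0,0],-1],[[0,0,0.132],[0,0,0],-1],[[0,0,0],[0,0,0],-1],[[0,0,0],[0,0,0],-1]]'
python3 to.py 584.3 -197.4 150 1.431
```

```text
clock: 6.95
eef_pos: [468.3, 236.7, 147.9]
tcp_rot: [3.14, -0.0, 1.977]
contact_force: [0.1, -0.0, -1.2]
opening: 0.347
grasp_force: 69.7
clock: 7.55
eef_pos: [468.3, 236.6, 147.6]
tcp_rot: [3.141, -0.001, 1.435]
contact_force: [0.4, -0.5, -0.7]
opening: 0.345
grasp_force: 69.7
turn rz 0.0037 then shift [-0.4136  0.1754 -0.0024] F [ 0.4 -0.5 -0.7] tilt [ 3.1408e+00 -5.0000e-04  1.4347e+00]
```

```bash
python3 -m jog '[[[0,0,0.004],[-0.046,0.0195,0],-1],[[0,0,0],[-0.046,0.0195,0],-1],[[0,0,0],[-0.046,0.0195,0],-1],[[0,0,0],[-0.046,0.0195,0],-1],[[0,0,0],[-0.046,0.0195,0],-1],[[0,0,0],[-0.046,0.0195,0],-1],[[0,0,0],[-0.046,0.0195,0],-1],[[0,0,0],[-0.046,0.0195,0],-1],[[0,0,0],[-0.046,0.0195,0],-1],[[0,0,0],[0,0,0],-1],[[0,0,0],[0,0,0],-1],[[0,0,0],[0,0,0],-1]]'
python3 to.py 584.3 -197.4 46 1.431
python3 snap.py p1
```

```text
clock: 8.75
eef_pos: [582.0, -197.5, 146.8]
tcp_rot: [-3.141, -0.0, 1.429]
contact_force: [0.7, 0.4, -1.7]
opening: 0.347
grasp_force: 69.8
turn rz -0.0025 then shift [0.0004 0.0022 0.1008] F [ 0.7  0.4 -1.7] tilt [-3.1407e+00 -4.0000e-04  1.4285e+00]
[ 582.  -197.5  146.8] [-3.1407e+00 -4.0000e-04  1.4285e+00]
```

View pics/p1.png

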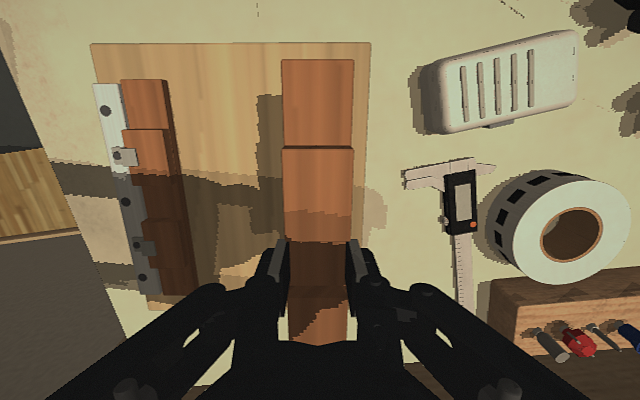

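The held rail's ledge end is at (282,60)–(353,58); the bottom rail's same end is at (122,80)–(165,78). Comparing the two in tool coordinates gives the remaining offset.

Run:
```python
from h import *
s=np.load('p1.npy'); c=cam('wrist',dict(eef_pos=s[:3],tcp_rot=s[3:]))
g=cv2.imread('pics/p1.png',0)
sub=lambda p: cv2.cornerSubPix(g,np.array(p,np.float32).reshape(-1,1,2),(3,3),(-1,-1),(3,30,.01))[:,0]
xb=np.array([.9903,-.1392]);yb=np.array([.1392,.9903]);B=np.array([447.6,-178.2])
fr=lambda P: np.c_[(P[:,:2]-B)@xb,(P[:,:2]-B)@yb].round(1)
for nm,p,z in(('held ledge',[(282,60),(353,58)],129.3),('held step top',[(282,148),(353,148)],140.3),('bot end',[(122,80),(165,78)],29),('bot step top',[(122,130),(168,129)],40),('board',[(91,43),(371,42)],18)):
    q=sub(p); print(nm,q.round(1).tolist(),fr(onz(c,q,z)).tolist(),'raw',fr(onz(c,p,z)).tolist())
print('tcp',fr(s[None,:2]))
b=cv2.resize(g[30:320,80:370],(580,580));
```

```text
held ledge [[280.6000061035156, 59.400001525878906], [353.3999938964844, 59.20000076293945]] [[120.4, 96.8], [151.7, 96.7]] raw [[120.9, 96.5], [151.6, 97.2]]
held step top [[281.6000061035156, 148.60000610351562], [353.20001220703125, 148.6999969482422]] [[120.6, 60.0], [151.6, 59.9]] raw [[120.8, 60.3], [151.6, 60.2]]
bot end [[122.0, 80.0], [166.5, 80.0]] [[-13.9, 97.1], [20.3, 96.9]] raw [[-13.9, 97.1], [19.4, 98.4]]
bot step top [[120.5, 130.1999969482422], [168.1999969482422, 128.3000030517578]] [[-15.7, 60.3], [21.4, 61.6]] raw [[-14.5, 60.5], [21.1, 61.1]]
board [[90.69999694824219, 42.900001525878906], [369.79998779296875, 41.79999923706055]] [[-39.5, 124.7], [176.7, 124.6]] raw [[-39.3, 124.6], [177.6, 124.5]]
tcp [[135.8  -0.4]]
```

Run:
```python
from h import *
g=cv2.imread('pics/p1.png',0)
s=np.load('p1.npy'); c=cam('wrist',dict(eef_pos=s[:3],tcp_rot=s[3:]))
xb=np.array([.9903,-.1392]);B=np.array([447.6,-178.2])
for row in(95,110):
    l=g[row-2:row+3].mean(0).round().astype(int)
    print(row,'L',list(zip(range(86,182),l[86:182]))[::1] if row==95 else l[86:182].tolist()); print('R',l[362:378].tolist())
    for u,z in((94,18),(370,18),(122,29),(164,29),(172,18),(172,29)): print(u,z,((onz(c,(u,row),z)[0,:2]-B)@xb).round(1))
```

```text
95 L [(86, np.int64(178)), (87, np.int64(178)), (88, np.int64(178)), (89, np.int64(178)), (90, np.int64(177)), (91, np.int64(178)), (92, np.int64(179)), (93, np.int64(172)), (94, np.int64(167)), (95, np.int64(180)), (96, np.int64(184)), (97, np.int64(186)), (98, np.int64(188)), (99, np.int64(190)), (100, np.int64(190)), (101, np.int64(189)), (102, np.int64(186)), (103, np.int64(186)), (104, np.int64(188)), (105, np.int64(189)), (106, np.int64(186)), (107, np.int64(186)), (108, np.int64(188)), (109, np.int64(188)), (110, np.int64(188)), (111, np.int64(188)), (112, np.int64(188)), (113, np.int64(188)), (114, np.int64(186)), (115, np.int64(187)), (116, np.int64(190)), (117, np.int64(191)), (118, np.int64(184)), (119, np.int64(153)), (120, np.int64(96)), (121, np.int64(92)), (122, np.int64(91)), (123, np.int64(98)), (124, np.int64(110)), (125, np.int64(108)), (126, np.int64(106)), (127, np.int64(106)), (128, np.int64(109)), (129, np.int64(112)), (130, np.int64(114)), (131, np.int64(113)), (132, np.int64(112)), (133, np.int64(110)), (134, np.int64(109)), (135, np.int64(109)), (136, np.int
[... 1066 characters left out ...]
 179]
94 18 -46.2
370 18 178.9
122 29 -16.2
164 29 16.6
172 18 17.5
172 29 22.8
110 L [175, 176, 177, 177, 176, 176, 177, 177, 178, 178, 174, 168, 178, 172, 97, 63, 70, 72, 72, 72, 71, 71, 68, 66, 102, 168, 196, 191, 189, 188, 188, 186, 187, 191, 191, 185, 159, 109, 92, 92, 99, 111, 109, 108, 108, 106, 105, 105, 109, 112, 112, 110, 109, 108, 107, 107, 109, 110, 112, 113, 114, 114, 112, 109, 108, 106, 104, 103, 102, 100, 98, 97, 98, 102, 106, 107, 106, 107, 106, 94, 65, 49, 53, 52, 44, 59, 114, 153, 154, 153, 154, 154, 154, 154, 154, 154]
R [144, 145, 146, 147, 142, 124, 148, 186, 181, 180, 180, 180, 179, 179, 179, 179]
94 18 -49.0
370 18 179.5
122 29 -18.6
164 29 14.7
172 18 15.7
172 29 21.0
```

The bottom rail's front edge comes out at x≈16 mm in its own axes, so the board pose holds. Lowering the top rail.

```bash
python3 -m jog '[[[0,0,0],[0,0.002,0.03],-1],[[0,0,0],[0,0,0.03],-1],[[0,0,0],[0,0,0.025],-1],[[0,0,0],[0,0,0.01],-1],[[0,0,0],[0,0,0.003],-1],[[0,0,0],[0,0,0],-1],[[0,0,0],[0,0,0.001],-1],[[0,0,0],[0,0,0],-1]]'; python3 to.py 584.3 -197.4 46.5 1.431
```

```text
clock: 9.6
eef_pos: [585.3, -198.7, 49.1]
tcp_rot: [3.14, 0.0, 1.427]
contact_force: [0.6, -0.2, -1.2]
opening: 0.349
grasp_force: 69.7
turn rz -0.004 then shift [ 0.0012 -0.0012  0.0026] F [ 0.6 -0.2 -1.2] tilt [3.1398e+00 3.0000e-04 1.4270e+00]
```

```bash
python3 -m jog '[[[0,0,0],[0.0007,-0.001,0.001],-1],[[0,0,0],[0,0,0.0008],-1],[[0,0,0],[0,0,0],-1],[[0,0,0],[0,0,0],-1]]'; python3 to.py 584.3 -197.4 46.5 1.431
python3 -m jog '[[[0,0,0],[0,0,0.0008],-1],[[0,0,0],[0,0,0],-1]]'; python3 to.py 584.3 -197.4 46.5 1.431
```

```text
clock: 10.0
eef_pos: [583.8, -197.8, 46.6]
tcp_rot: [3.141, 0.0, 1.427]
contact_force: [-1.3, 0.7, 6.1]
opening: 0.346
grasp_force: 70.5
turn rz -0.0043 then shift [0.0004 0.0005 0.0001] F [-1.3  0.7  6.1] tilt [3.1414 0.     1.4267]
clock: 10.2
eef_pos: [583.8, -197.8, 46.5]
tcp_rot: [3.141, 0.0, 1.427]
contact_force: [-4.3, 1.3, 13.8]
opening: 0.343
grasp_force: 71.5
turn rz -0.0043 then shift [0.0005 0.0005 0.    ] F [-4.3  1.3 13.8] tilt [3.1414 0.     1.4267]
```

```bash
python3 -m jog '[[[0,0,0],[0,0,0],0.2],[[0,0,0],[0,0,0],0.2],[[0,0,0],[0,0,0],0.2],[[0,0,0],[0,0,-0.02],0.2],[[0,0,0],[0,0,-0.04],0.2],[[0,0,0],[0,0,-0.04],0.2],[[0,0,0],[0,0,-0.03],0.2],[[0,0,0],[0,0,0],0.2],[[0,0,0],[0,0,0],0.2]]'
python3 snap.py p2
python3 - <<'E'
from h import *
s=np.load('p2.npy'); c=cam('wrist',dict(eef_pos=s[:3],tcp_rot=s[3:]))
im=cv2.imread('pics/p2.png'); cv2.imwrite('pics/p2c.png',cv2.resize(im[30:330,70:400],None,fx=2,fy=2,interpolation=cv2.INTER_CUBIC))
E
```

```text
clock: 11.1
eef_pos: [583.9, -197.8, 175.7]
tcp_rot: [3.14, 0.0, 1.427]
contact_force: [0.1, 0.3, -0.4]
opening: 0.598
grasp_force: 0.0
[ 583.9 -197.8  175.7] [3.1404e+00 2.0000e-04 1.4267e+00]
```

View pics/p2c.png

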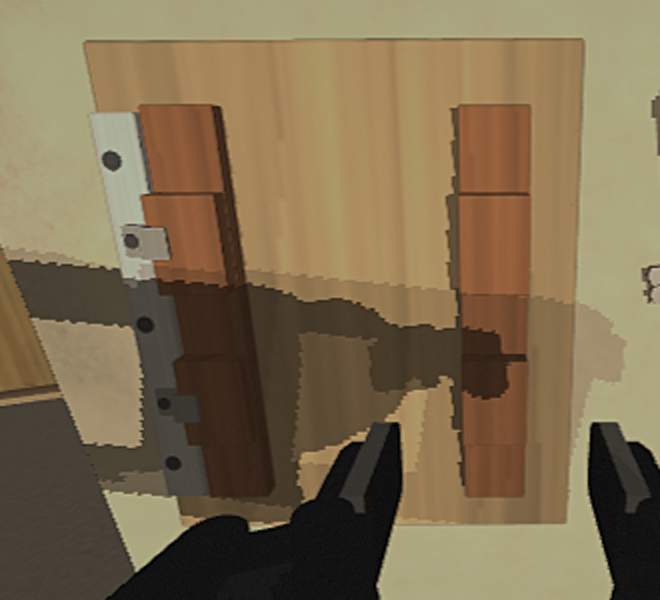

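The top rail lies parallel to the bottom rail with its ends level (crop rows 104 and 496 for both). Next the hinged stile.

```bash
python3 -m jog '[[[0,0,-0.137],[0,0,0],0.2],[[0,0,-0.137],[0,0,0],0.2],[[0,0,-0.137],[0,0,0],0.2],[[0,0,-0.137],[0,0,0],0.2],[[0,0,-0.137],[0,0,0],0.2],[[0,0,-0.137],[0,0,0],0.2],[[0,0,-0.137],[0,0,0],0.2],[[0,0,-0.137],[0,0,0],0.2],[[0,0,-0.137],[0,0,0],0.2],[[0,0,-0.137],[0,0,0],0.2],[[0,0,-0.137],[0,0,0],0.2],[[0,0,-0.131],[0,0,0],0.2]]'
python3 -m jog '[[[0,0,0],[0,0,0],0.2]]'
python3 to.py 453.9 165.6 140 3.0646
```

```text
clock: 12.35
eef_pos: [582.7, -197.4, 173.2]
tcp_rot: [3.141, -0.003, 3.07]
contact_force: [0.6, -1.0, 0.6]
opening: 0.601
grasp_force: 0.0
clock: 12.45
eef_pos: [582.7, -197.4, 173.4]
tcp_rot: [3.141, -0.003, 3.067]
contact_force: [-0.9, 0.2, 0.7]
opening: 0.604
grasp_force: 0.0
turn rz 0.0021 then shift [0.1564 0.352  0.0334] F [-0.9  0.2  0.7] tilt [ 3.1408e+00 -3.1000e-03  3.0667e+00]
```

```bash
python3 -m jog '[[[0,0,0],[0.0195,0.044,0],0.2],[[0,0,0],[0.0195,0.044,0],0.2],[[0,0,0],[0.0195,0.044,0],0.2],[[0,0,0],[0.0195,0.044,0],0.2],[[0,0,0],[0.0195,0.044,0],0.2],[[0,0,0],[0.0195,0.044,0],0.2],[[0,0,0],[0.0195,0.044,0],0.2],[[0,0,0],[0.0195,0.044,0],0.2],[[0,0,0],[0,0,0],0.2],[[0,0,0],[0,0,0],0.2],[[0,0,0],[0,0,0],0.2]]'
python3 to.py 453.9 165.6 28 3.0646
python3 snap.py s1
cat > blob.py <<'E'
import sys
from h import *
n=sys.argv[1]; x0=float(sys.argv[2]);y0=float(sys.argv[3]); z=float(sys.argv[4])
s=np.load(n+'.npy'); c=cam('wrist',dict(eef_pos=s[:3],tcp_rot=s[3:])); im=cv2.imread(f'pics/{n}.png')
m=cv2.inRange(cv2.cvtColor(im,cv2.COLOR_BGR2HSV),(3,110,80),(13,255,230)); 
k=cv2.connectedComponents(m)[1]; u,v=proj(c,[x0,y0,z])[0].astype(int)
lab=np.bincount(k[v-25:v+5,u-8:u+8].ravel()[k[v-25:v+5,u-8:u+8].ravel()>0]).argmax()
q=cv2.findContours((k==lab).astype(np.uint8),0,1)[0]; q=max(q,key=cv2.contourArea)
P=onz(c,q[:,0],z)[:,:2]; print('px',(u,v),'cam',(-c[1].T@c[2]).round(0),cv2.minAreaRect(P.astype(np.float32)))
h=cv2.convexHull(P.astype(np.float32))[:,0]; 
d=np.roll(h,-1,0)-h; i=np.argsort(-np.hypot(*d.T))[:5]
for j in i: print(h[j].round(1),d[j].round(1),np.arctan2(d[j,1],d[j,0]).round(3))
E
python3 blob.py s1 453.9 165.6 22
```

```text
clock: 13.55
eef_pos: [455.1, 164.5, 174.8]
tcp_rot: [-3.141, -0.001, 3.063]
contact_force: [0.0, 0.1, -0.1]
opening: 0.602
grasp_force: 0.0
turn rz -0.0018 then shift [0.0013 0.001  0.1468] F [ 0.   0.1 -0.1] tilt [-3.1409e+00 -8.0000e-04  3.0628e+00]
[455.1 164.5 174.8] [-3.1409e+00 -8.0000e-04  3.0628e+00]
px (np.int64(318), np.int64(188)) cam [377. 170. 293.] ((472.8803405761719, 163.20220947265625), (31.165966033935547, 131.88229370117188), 85.29536437988281)
[447.4 149.7] [77.9 -6.4] -0.082
[536.1 173.5] [-48.4   4.1] 3.057
[480.1 178.1] [-42.3   2.6] 3.079
[412.4 153. ] [29.9 -2.9] -0.096
[537.5 144.3] [ 2.2 27.9] 1.491
```

```bash
python3 -m jog '[[[0,0,0],[0.001,0.0008,0.04],0.2],[[0,0,0],[0,0,0.04],0.2],[[0,0,0],[0,0,0.03],0.2],[[0,0,0],[0,0,0.02],0.2],[[0,0,0],[0,0,0.015],0.2],[[0,0,0],[0,0,0],0.2],[[0,0,0],[0,0,0],-1],[[0,0,0],[0,0,0],-1],[[0,0,0],[0,0,0],-1],[[0,0,0],[0,0,0],-1],[[0,0,0],[0,0,0],-1],[[0,0,0],[0,0,0],-1]]' 70; python3 to.py 527.3 -106.6 150 3.0022
```

```text
clock: 14.8
eef_pos: [454.8, 166.1, 31.1]
tcp_rot: [3.141, 0.001, 3.065]
contact_force: [0.0, -2.7, 6.6]
opening: 0.354
grasp_force: 70.4
turn rz 0.0627 then shift [-0.1097 -0.26   -0.1189] F [ 0.  -2.7  6.6] tilt [3.1413e+00 1.3000e-03 3.0649e+00]
```

```bash
python3 -m jog '[[[0,0,0],[0,0,-0.02],-1],[[0,0,0],[0,0,-0.05],-1],[[0,0,0.063],[0,0,-0.05],-1],[[0,0,0],[-0.0155,-0.037,0],-1],[[0,0,0],[-0.0155,-0.037,0],-1],[[0,0,0],[-0.0155,-0.037,0],-1],[[0,0,0],[-0.0155,-0.037,0],-1],[[0,0,0],[-0.0155,-0.037,0],-1],[[0,0,0],[-0.0155,-0.037,0],-1],[[0,0,0],[-0.0155,-0.037,0],-1],[[0,0,0],[0,0,0],-1],[[0,0,0],[0,0,0],-1]]'
python3 -m jog '[[[0,0,0],[0,0,0],-1],[[0,0,0],[0,0,0],-1]]'
python3 to.py 527.3 -106.6 50 3.0022
python3 snap.py p3
```

```text
clock: 16.0
eef_pos: [525.3, -106.2, 150.3]
tcp_rot: [3.141, -0.0, 3.0]
contact_force: [-0.1, 0.2, -0.1]
opening: 0.354
grasp_force: 69.6
clock: 16.2
eef_pos: [525.2, -104.4, 150.3]
tcp_rot: [3.141, -0.0, 3.003]
contact_force: [0.1, 0.1, -0.1]
opening: 0.359
grasp_force: 69.6
turn rz 0.0009 then shift [-0.0024 -0.0019  0.1003] F [ 0.1  0.1 -0.1] tilt [ 3.1414e+00 -4.0000e-04  3.0031e+00]
[ 525.2 -104.4  150.3] [ 3.1414e+00 -4.0000e-04  3.0031e+00]
```

View pics/p3.png

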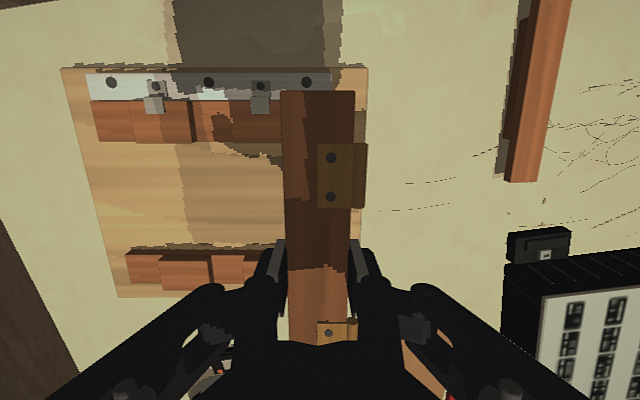

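The held stile's near end is at (281,92)–(354,91), knuckles to the right (outward). Checking its offset in the hand.

```bash
cat > fr.py <<'E'
# usage: fr.py pic z u v u v ...
import sys
from h import *
n=sys.argv[1]; z=float(sys.argv[2]); q=np.array(sys.argv[3:],float).reshape(-1,2)
s=np.load(n+'.npy'); c=cam('wrist',dict(eef_pos=s[:3],tcp_rot=s[3:]))
xb=np.array([.9903,-.1392]);yb=np.array([.1392,.9903]);B=np.array([447.6,-178.2])
f=lambda P: np.c_[(P[:,:2]-B)@xb,(P[:,:2]-B)@yb].round(1).tolist()
g=cv2.imread(f'pics/{n}.png',0); sp=cv2.cornerSubPix(g,q.astype(np.float32).reshape(-1,1,2),(3,3),(-1,-1),(3,30,.01))[:,0]
print('raw',f(onz(c,q,z)),'sub',sp.tolist(),f(onz(c,sp,z)),'tcp',f(s[None,:2]))
E
python3 fr.py p3 141.2 281 92 354 91; python3 fr.py p3 29 92 102 98 140; python3 fr.py p3 29 126 251 131 281
```

```text
raw [[-17.4, 68.2], [-17.8, 98.7]] sub [[280.5084228515625, 89.6566162109375], [354.6388244628906, 90.64057922363281]] [[-18.3, 68.0], [-17.9, 99.0]] tcp [[66.6, 83.9]]
raw [[-14.8, -95.6], [15.0, -97.9]] sub [[91.23644256591797, 99.74370574951172], [98.848876953125, 141.20523071289062]] [[-16.5, -95.8], [16.0, -97.4]] tcp [[66.6, 83.9]]
raw [[117.7, -95.7], [150.3, -97.5]] sub [[126.0, 251.0], [130.84584045410156, 283.8359069824219]] [[117.7, -95.7], [153.5, -98.3]] tcp [[66.6, 83.9]]
```

```bash
python3 -m jog '[[[0,0,0],[-0.0022,-0.0018,0.03],-1],[[0,0,0],[0,0,0.03],-1],[[0,0,0],[0,0,0.025],-1],[[0,0,0],[0,0,0.01],-1],[[0,0,0],[0,0,0.003],-1],[[0,0,0],[0,0,0.001],-1],[[0,0,0],[0,0,0],-1],[[0,0,0],[0,0,0],-1]]'; python3 to.py 527.3 -106.6 49.1 3.0022
```

```text
clock: 17.05
eef_pos: [528.2, -107.7, 52.4]
tcp_rot: [-3.141, 0.002, 3.002]
contact_force: [1.0, 0.6, -1.1]
opening: 0.358
grasp_force: 69.7
turn rz -0.0004 then shift [0.0011 0.001  0.0033] F [ 1.   0.6 -1.1] tilt [-3.1415e+00  1.8000e-03  3.0018e+00]
```

```bash
python3 -m jog '[[[0,0,0],[0.0006,0.0006,0.001],-1],[[0,0,0],[0,0,0.001],-1],[[0,0,0],[0,0,0],-1],[[0,0,0],[0,0,0],-1]]'; python3 to.py 527.3 -106.6 49.1 3.0022;python3 -m jog '[[[0,0,0],[0,0,0.0008],-1],[[0,0,0],[0,0,0],-1],[[0,0,0],[0,0,0],-1]]'; python3 to.py 527.3 -106.6 49.1 3.0022
```

```text
clock: 17.45
eef_pos: [527.0, -107.0, 49.4]
tcp_rot: [-3.142, -0.0, 3.002]
contact_force: [0.2, 0.4, -0.1]
opening: 0.352
grasp_force: 69.7
turn rz -0.0004 then shift [-0.0003  0.0004  0.0003] F [ 0.2  0.4 -0.1] tilt [-3.1416 -0.      3.0018]
clock: 17.75
eef_pos: [527.1, -107.0, 49.1]
tcp_rot: [-3.142, 0.0, 3.002]
contact_force: [-2.5, 0.1, 7.6]
opening: 0.358
grasp_force: 70.8
turn rz -0.0004 then shift [-0.0002  0.0004  0.    ] F [-2.5  0.1  7.6] tilt [-3.1416e+00  2.0000e-04  3.0018e+00]
```

```bash
python3 -m jog '[[[0,0,0],[0,0,0],0.2],[[0,0,0],[0,0,0],0.2],[[0,0,0],[0,0,0],0.2],[[0,0,0],[0,0,-0.02],0.2],[[0,0,0],[0,0,-0.05],0.2],[[0,0,-0.0928],[0,0,-0.05],0.2],[[0,0,0],[0,0,0],0.2],[[0,0,0],[0,0,0],0.2],[[0,0,0],[0,0,0],0.2]]'
python3 to.py 459.0 303.2 175 3.0946
```

```text
clock: 18.65
eef_pos: [526.1, -106.8, 167.5]
tcp_rot: [3.141, -0.002, 3.094]
contact_force: [-0.7, -0.2, -0.7]
opening: 0.601
grasp_force: 0.0
turn rz -0.0005 then shift [ 0.0863  0.4064 -0.0075] F [-0.7 -0.2 -0.7] tilt [ 3.1413e+00 -1.8000e-03  3.0941e+00]
```

```bash
python3 snap.py p4; python3 -m jog '[[[0,0,0],[0.0096,0.0452,0],0.2],[[0,0,0],[0.0096,0.0452,0],0.2],[[0,0,0],[0.0096,0.0452,0],0.2],[[0,0,0],[0.0096,0.0452,0],0.2],[[0,0,0],[0.0096,0.0452,0],0.2],[[0,0,0],[0.0096,0.0452,0],0.2],[[0,0,0],[0.0096,0.0452,0],0.2],[[0,0,0],[0.0096,0.0452,0],0.2],[[0,0,0],[0.0096,0.0452,0],0.2],[[0,0,0],[0,0,0],0.2],[[0,0,0],[0,0,0],0.2],[[0,0,0],[0,0,0],0.2]]'
python3 to.py 459.0 303.2 28 3.0946
python3 snap.py s2; python3 blob.py s2 459 303.2 22
```

```text
[ 526.1 -106.8  167.5] [ 3.1413e+00 -1.8000e-03  3.0941e+00]
clock: 19.9
eef_pos: [459.2, 302.3, 167.3]
tcp_rot: [-3.14, -0.002, 3.094]
contact_force: [0.3, -1.0, -0.1]
opening: 0.6
grasp_force: 0.0
turn rz -0.0003 then shift [0.0002 0.0009 0.1393] F [ 0.3 -1.  -0.1] tilt [-3.1398e+00 -2.0000e-03  3.0943e+00]
[459.2 302.3 167.3] [-3.1398e+00 -2.0000e-03  3.0943e+00]
px (np.int64(318), np.int64(191)) cam [381. 306. 285.] ((478.38897705078125, 303.129638671875), (31.430034637451172, 129.3549041748047), 87.036376953125)
[426.8 290.1] [89.7 -4.6] -0.052
[502.3 317.6] [-49.    2.4] 3.093
[543.7 315.4] [-41.3   2.3] 3.087
[542.3 285.9] [ 1.4 29.4] 1.523
[452.3 320. ] [-20.3   0.6] 3.114
```

```bash
python3 -m jog '[[[0,0,0],[0.0005,0.0013,0.04],0.2],[[0,0,0],[0,0,0.04],0.2],[[0,0,0],[0,0,0.03],0.2],[[0,0,0],[0,0,0.02],0.2],[[0,0,0],[0,0,0.008],0.2],[[0,0,0],[0,0,0],0.2],[[0,0,0],[0,0,0],-1],[[0,0,0],[0,0,0],-1],[[0,0,0],[0,0,0],-1],[[0,0,0],[0,0,0],-1],[[0,0,0],[0,0,0],-1],[[0,0,0],[0,0,0],-1]]' 70; python3 to.py 504.5 -269 150 3.0022
python3 -m jog '[[[0,0,0],[0,0,-0.02],-1],[[0,0,0],[0,0,-0.05],-1],[[0,0,0.092],[0,0,-0.05],-1],[[0,0,0],[0,0,0],-1]]'; python3 to.py 504.5 -269 150 3.0022
```

```text
clock: 21.15
eef_pos: [460.3, 305.2, 32.0]
tcp_rot: [3.14, 0.002, 3.095]
contact_force: [0.6, -1.6, 8.2]
opening: 0.355
grasp_force: 70.5
turn rz 0.0925 then shift [-0.1236 -0.5625 -0.118 ] F [ 0.6 -1.6  8.2] tilt [3.1405e+00 2.0000e-03 3.0947e+00]
clock: 21.55
eef_pos: [462.8, 307.1, 157.6]
tcp_rot: [3.134, 0.009, 3.0]
contact_force: [0.2, 0.4, 0.0]
opening: 0.359
grasp_force: 69.7
turn rz -0.0025 then shift [-0.1214 -0.5647  0.0076] F [0.2 0.4 0. ] tilt [3.134  0.0086 2.9997]
```

```bash
python3 -m jog '[[[0,0,0],[-0.01,-0.047,0],-1],[[0,0,0],[-0.01,-0.047,0],-1],[[0,0,0],[-0.01,-0.047,0],-1],[[0,0,0],[-0.01,-0.047,0],-1],[[0,0,0],[-0.01,-0.047,0],-1],[[0,0,0],[-0.01,-0.047,0],-1],[[0,0,0],[-0.01,-0.047,0],-1],[[0,0,0],[-0.01,-0.047,0],-1],[[0,0,0],[-0.01,-0.047,0],-1],[[0,0,0],[-0.01,-0.047,0],-1],[[0,0,0],[-0.01,-0.047,0],-1],[[0,0,0],[-0.01,-0.047,0],-1]]'
python3 -m jog '[[[0,0,0],[0,0,0],-1],[[0,0,0],[0,0,0],-1],[[0,0,0],[0,0,0],-1]]'
python3 to.py 504.5 -269 50 3.0022
python3 snap.py p5
```

```text
clock: 22.75
eef_pos: [499.8, -272.4, 150.8]
tcp_rot: [-3.142, 0.001, 3.003]
contact_force: [1.1, -0.3, -0.6]
opening: 0.353
grasp_force: 69.8
clock: 23.05
eef_pos: [499.6, -269.5, 150.3]
tcp_rot: [3.141, -0.001, 3.003]
contact_force: [-0.1, -0.1, -0.4]
opening: 0.354
grasp_force: 69.9
turn rz 0.0007 then shift [-0.0048  0.0012  0.1003] F [-0.1 -0.1 -0.4] tilt [ 3.1411e+00 -8.0000e-04  3.0029e+00]
[ 499.6 -269.5  150.3] [ 3.1411e+00 -8.0000e-04  3.0029e+00]
```

View pics/p5.png

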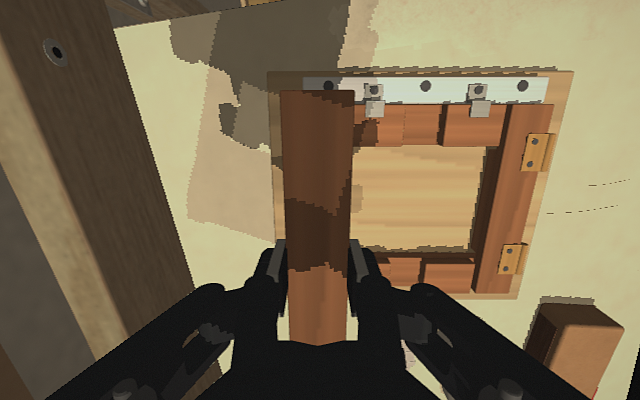

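The hinged stile lies seated on the right of the view with its hinges outside. The held plain stile's near end is at (281,92)–(354,91).

```bash
python3 fr.py p5 140.3 281 92 354 91; python3 fr.py p5 40 508 104 551 108 475 292
```

```text
raw [[-19.8, -98.9], [-20.2, -68.2]] sub [[278.073974609375, 93.2596435546875], [353.8148498535156, 89.67704772949219]] [[-19.3, -100.2], [-20.7, -68.3]] tcp [[64.2, -83.2]]
raw [[-15.7, 61.7], [-12.8, 95.2], [152.5, 65.1]] sub [[508.0, 104.0], [551.0, 108.0], [474.9770812988281, 292.80755615234375]] [[-15.7, 61.7], [-12.8, 95.2], [153.4, 65.2]] tcp [[64.2, -83.2]]
```

```bash
python3 -m jog '[[[0,0,0],[-0.0041,0.0011,0.03],-1],[[0,0,0],[0,0,0.03],-1],[[0,0,0],[0,0,0.025],-1],[[0,0,0],[0,0,0.01],-1],[[0,0,0],[0,0,0.003],-1],[[0,0,0],[0,0,0],-1],[[0,0,0],[0,0,0],-1],[[0,0,0],[0,0,0],-1]]'; python3 to.py 503.8 -269 50 3.0022
python3 -m jog '[[[0,0,0],[0,0,0.001],-1],[[0,0,0],[0,0,0.001],-1],[[0,0,0],[0,0,0],-1],[[0,0,0],[0,0,0],-1]]'; python3 to.py 503.8 -269 50 3.0022
```

```text
clock: 23.9
eef_pos: [505.1, -270.2, 53.7]
tcp_rot: [-3.141, 0.002, 3.003]
contact_force: [-0.2, -0.1, -0.1]
opening: 0.354
grasp_force: 69.9
turn rz 0.0006 then shift [0.0015 0.001  0.0037] F [-0.2 -0.1 -0.1] tilt [-3.1408e+00  2.2000e-03  3.0028e+00]
clock: 24.3
eef_pos: [504.4, -270.0, 50.6]
tcp_rot: [-3.141, 0.0, 3.003]
contact_force: [-1.2, -0.5, -0.7]
opening: 0.358
grasp_force: 69.9
turn rz 0.0003 then shift [0.0007 0.0009 0.0006] F [-1.2 -0.5 -0.7] tilt [-3.1415e+00  3.0000e-04  3.0025e+00]
```

```bash
python3 -m jog '[[[0,0,0],[0.0005,0.0007,0.0006],-1],[[0,0,0],[0,0,0.0005],-1],[[0,0,0],[0,0,0],-1],[[0,0,0],[0,0,0],-1]]'; python3 to.py 503.8 -269 50 3.0022
```

```text
clock: 24.7
eef_pos: [504.4, -269.4, 50.0]
tcp_rot: [-3.141, 0.001, 3.003]
contact_force: [-0.5, -0.8, 5.3]
opening: 0.356
grasp_force: 70.6
turn rz 0.0003 then shift [ 0.0007  0.0003 -0.    ] F [-0.5 -0.8  5.3] tilt [-3.1411e+00  1.2000e-03  3.0025e+00]
```

```bash
python3 -m jog '[[[0,0,0],[0,0,0],0.2],[[0,0,0],[0,0,0],0.2],[[0,0,0],[0,0,0],0.2],[[0,0,0],[0,0,-0.02],0.2],[[0,0,0],[0,0,-0.05],0.2],[[0,0,-0.051],[0,0,-0.05],0.2],[[0,0,0],[0,0,0],0.2],[[0,0,0],[0,0,0],0.2]]'
python3 snap.py p6; python3 to.py 451.5 88.1 170 3.0536
```

```text
clock: 25.5
eef_pos: [504.4, -269.4, 170.8]
tcp_rot: [-3.141, 0.002, 3.053]
contact_force: [-0.4, 0.9, -0.2]
opening: 0.6
grasp_force: 0.0
[ 504.4 -269.4  170.8] [-3.1406e+00  2.3000e-03  3.0535e+00]
turn rz -0.0003 then shift [ 0.0832  0.351  -0.0007] F [ 0.5 -0.1  0.1] tilt [ 3.1415e+00 -2.0000e-04  3.0533e+00]
```

```bash
python3 -m jog '[[[0,0,0],[0.0104,0.0439,0],0.2],[[0,0,0],[0.0104,0.0439,0],0.2],[[0,0,0],[0.0104,0.0439,0],0.2],[[0,0,0],[0.0104,0.0439,0],0.2],[[0,0,0],[0.0104,0.0439,0],0.2],[[0,0,0],[0.0104,0.0439,0],0.2],[[0,0,0],[0.0104,0.0439,0],0.2],[[0,0,0],[0.0104,0.0439,0],0.2],[[0,0,0],[0,0,0],0.2],[[0,0,0],[0,0,0],0.2],[[0,0,0],[0,0,0],0.2]]'
python3 to.py 451.5 88.1 28 3.0536
python3 snap.py s3; python3 blob.py s3 451.5 88.1 22
```

```text
clock: 26.65
eef_pos: [451.3, 87.3, 168.5]
tcp_rot: [-3.141, -0.002, 3.053]
contact_force: [0.9, -0.5, -1.0]
opening: 0.599
grasp_force: 0.0
turn rz -0.0002 then shift [-0.0002  0.0008  0.1405] F [ 0.9 -0.5 -1. ] tilt [-3.1408e+00 -1.9000e-03  3.0534e+00]
[451.3  87.3 168.5] [-3.1408e+00 -1.9000e-03  3.0534e+00]
px (np.int64(318), np.int64(191)) cam [373.  94. 286.] ((470.24884033203125, 85.19932556152344), (23.62824821472168, 130.80409240722656), 84.96791076660156)
[449.8  75.1] [73.8 -6.5] -0.088
[473.5  96.6] [-43.2   3.3] 3.065
[523.3  91.7] [-34.9   3.7] 3.036
[408.7  79.3] [21.5 -2.2] -0.102
[430.2  77.1] [19.6 -2. ] -0.102
```

```bash
python3 -m jog '[[[0,0,0],[0,0,0.04],0.2],[[0,0,0],[0,0,0.04],0.2],[[0,0,0],[0,0,0.03],0.2],[[0,0,0],[0,0,0.02],0.2],[[0,0,0],[0,0,0.009],0.2],[[0,0,0],[0,0,0],0.2],[[0,0,0],[0,0,0],-1],[[0,0,0],[0,0,0],-1],[[0,0,0],[0,0,0],-1],[[0,0,0],[0,0,0],-1],[[0,0,0],[0,0,0],-1],[[0,0,0],[0,0,0],-1]]' 70; python3 to.py 515.9 -187.8 150 3.0022
python3 -m jog '[[[0,0,0],[0,0,0],-1]]'; python3 -m jog '[[[0,0,0],[0,0,-0.02],-1],[[0,0,0],[0,0,-0.05],-1],[[0,0,0.051],[0,0,-0.05],-1],[[0,0,0],[0,0,0],-1]]'; python3 to.py 515.9 -187.8 150 3.0022
```

```text
clock: 27.9
eef_pos: [452.7, 88.1, 31.8]
tcp_rot: [3.141, 0.002, 3.054]
contact_force: [-1.2, -1.8, 6.2]
opening: 0.261
grasp_force: 69.3
turn rz 0.0515 then shift [-0.1009 -0.2644 -0.1182] F [-1.2 -1.8  6.2] tilt [3.1412e+00 2.2000e-03 3.0537e+00]
clock: 28.0
eef_pos: [452.8, 88.1, 31.8]
tcp_rot: [3.141, 0.002, 3.054]
contact_force: [-1.1, -2.3, 7.0]
opening: 0.263
grasp_force: 69.3
clock: 28.4
eef_pos: [455.8, 88.8, 157.1]
tcp_rot: [3.138, 0.011, 3.001]
contact_force: [0.7, -0.2, -0.8]
opening: 0.267
grasp_force: 68.9
turn rz -0.0012 then shift [-0.098  -0.2656  0.0071] F [ 0.7 -0.2 -0.8] tilt [3.1378 0.011  3.001 ]
```

```bash
python3 -m jog '[[[0,0,0],[-0.0145,-0.0379,0],-1],[[0,0,0],[-0.0145,-0.0379,0],-1],[[0,0,0],[-0.0145,-0.0379,0],-1],[[0,0,0],[-0.0145,-0.0379,0],-1],[[0,0,0],[-0.0145,-0.0379,0],-1],[[0,0,0],[-0.0145,-0.0379,0],-1],[[0,0,0],[-0.0145,-0.0379,0],-1],[[0,0,0],[0,0,0],-1],[[0,0,0],[0,0,0],-1],[[0,0,0],[0,0,0],-1],[[0,0,0],[0,0,0],-1]]'
python3 to.py 515.9 -187.8 50 3.0022
python3 snap.py p7
```

```text
clock: 29.5
eef_pos: [515.3, -187.6, 150.5]
tcp_rot: [3.141, -0.0, 3.004]
contact_force: [0.6, -0.3, -0.5]
opening: 0.259
grasp_force: 69.0
turn rz 0.0016 then shift [-7.000e-04 -1.000e-04  1.005e-01] F [ 0.6 -0.3 -0.5] tilt [ 3.1414e+00 -4.0000e-04  3.0038e+00]
[ 515.3 -187.6  150.5] [ 3.1414e+00 -4.0000e-04  3.0038e+00]
```

View pics/p7.png

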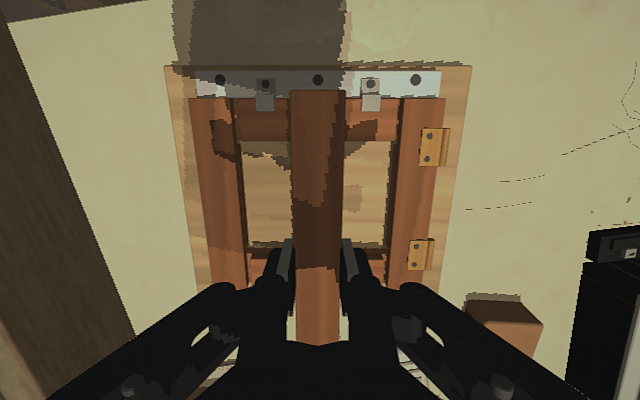

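Both stiles lie square on the rails, and the muntin is held over the middle with its near end at (290,92)–(345,91).

```bash
python3 fr.py p7 140.7 290 92 345 91; python3 fr.py p7 40 188 99 231 98 402 98 446 98
python3 - <<'E'
from h import *
g=cv2.imread('pics/p7.png')
for row in (110,150,180): print(row,[int(x) for x in g[row-1:row+2,185:250].mean((0,2))],'R',[int(x) for x in g[row-1:row+2,385:450].mean((0,2))])
E
```

```text
raw [[-15.7, -11.9], [-16.1, 11.2]] sub [[289.5425109863281, 89.53944396972656], [344.840087890625, 89.52581024169922]] [[-16.6, -12.1], [-16.7, 11.1]] tcp [[68.3, 0.1]]
raw [[-15.0, -98.2], [-15.8, -65.6], [-15.9, 63.8], [-16.0, 97.1]] sub [[187.7729034423828, 97.43157958984375], [231.0, 98.0], [399.0837707519531, 97.43956756591797], [445.18035888671875, 97.78922271728516]] [[-16.1, -98.2], [-15.8, -65.6], [-16.3, 61.5], [-16.1, 96.4]] tcp [[68.3, 0.1]]
110 [105, 105, 106, 104, 89, 71, 75, 75, 75, 76, 77, 78, 79, 79, 79, 79, 78, 78, 78, 78, 77, 76, 75, 75, 74, 74, 75, 75, 74, 75, 83, 91, 90, 90, 92, 94, 96, 98, 96, 96, 97, 93, 84, 88, 78, 43, 33, 35, 37, 47, 57, 55, 55, 53, 52, 54, 53, 54, 54, 55, 55, 54, 55, 55, 54] R [96, 96, 96, 96, 96, 96, 96, 95, 96, 96, 98, 97, 79, 48, 38, 34, 34, 32, 60, 90, 95, 92, 92, 93, 94, 95, 95, 95, 96, 96, 95, 95, 95, 94, 94, 93, 92, 90, 90, 89, 90, 89, 90, 89, 90, 90, 91, 91, 92, 93, 96, 97, 97, 97, 96, 95, 96, 95, 93, 107, 124, 125, 124, 124, 124]
150 [116, 117, 117, 118, 118, 118, 118, 118, 121, 106, 72, 74, 75, 76, 76, 78, 79, 79, 80, 79, 79, 78, 
[... 332 characters left out ...]
, 125, 126, 125, 124, 123, 121, 119, 121, 122, 122, 120, 118, 119, 120, 124, 124, 122, 99, 80, 96, 109, 118, 118, 99, 104, 133, 138]
180 [105, 108, 107, 108, 107, 108, 108, 108, 108, 108, 108, 109, 112, 99, 69, 74, 75, 75, 77, 78, 79, 80, 80, 78, 78, 77, 76, 76, 76, 75, 74, 74, 74, 73, 73, 72, 72, 74, 74, 78, 81, 84, 83, 83, 83, 82, 81, 81, 79, 80, 81, 71, 45, 35, 39, 40, 31, 27, 70, 112, 116, 114, 113, 114, 113] R [142, 135, 124, 107, 49, 45, 36, 38, 35, 34, 33, 43, 75, 94, 92, 90, 92, 93, 95, 96, 95, 96, 95, 93, 92, 91, 91, 91, 89, 89, 89, 87, 88, 87, 86, 86, 88, 89, 92, 98, 101, 100, 98, 98, 97, 96, 95, 94, 92, 92, 119, 146, 142, 141, 141, 142, 141, 141, 141, 141, 142, 142, 141, 141, 142]
```

```bash
python3 -m jog '[[[0,0,0.0015],[0,0.0003,0.03],-1],[[0,0,0],[0,0,0.03],-1],[[0,0,0],[0,0,0.025],-1],[[0,0,0],[0,0,0],-1],[[0,0,0],[0,0,0],-1],[[0,0,0],[0,0,0],-1]]'; python3 to.py 515.4 -187.5 49.8 3.0022
python3 -m jog '[[[0,0,0],[0,0,0.006],-1],[[0,0,0],[0,0,0.006],-1],[[0,0,0],[0,0,0.002],-1],[[0,0,0],[0,0,0],-1],[[0,0,0],[0,0,0],-1]]'; python3 to.py 515.4 -187.5 49.8 3.0022
```

```text
clock: 30.15
eef_pos: [516.6, -188.5, 66.8]
tcp_rot: [-3.141, 0.002, 3.002]
contact_force: [0.0, -0.5, 0.2]
opening: 0.261
grasp_force: 69.0
turn rz -0.0006 then shift [0.0013 0.0008 0.017 ] F [ 0.  -0.5  0.2] tilt [-3.1412e+00  1.9000e-03  3.0016e+00]
clock: 30.65
eef_pos: [515.7, -188.5, 51.4]
tcp_rot: [-3.142, -0.0, 3.001]
contact_force: [0.2, -1.0, -0.2]
opening: 0.258
grasp_force: 69.1
turn rz -0.0012 then shift [0.0004 0.001  0.0016] F [ 0.2 -1.  -0.2] tilt [-3.1416 -0.      3.001 ]
```

```bash
python3 -m jog '[[[0,0,0],[0,0.0008,0.001],-1],[[0,0,0],[0,0,0.0008],-1],[[0,0,0],[0,0,0.0004],-1],[[0,0,0],[0,0,0],-1],[[0,0,0],[0,0,0],-1]]'; python3 to.py 515.4 -187.5 49.8 3.0022
```

```text
clock: 31.15
eef_pos: [515.9, -187.7, 49.8]
tcp_rot: [-3.142, 0.0, 3.001]
contact_force: [-2.3, 1.3, 7.1]
opening: 0.259
grasp_force: 70.1
turn rz -0.0012 then shift [ 0.0005  0.0001 -0.    ] F [-2.3  1.3  7.1] tilt [-3.1416e+00  2.0000e-04  3.0010e+00]
```

```bash
python3 -m jog '[[[0,0,0],[0,0,0],0.2],[[0,0,0],[0,0,0],0.2],[[0,0,0],[0,0,0],0.2],[[0,0,0],[0,0,-0.02],0.2],[[0,0,0],[0,0,-0.04],0.2],[[0,0,0],[0,0,-0.05],0.2],[[0,0,0],[-0.04,0,-0.03],0.2],[[0,0,0],[-0.04,0,0],0.2],[[0,0,0],[0,0,0],0.2],[[0,0,0],[0,0,0],0.2],[[0,0,0],[0,0,0],0.2]]'
python3 snap.py f1
python3 - <<'E'
from h import *
for n in('scene','side'): cv2.imwrite(f'pics/{n}9.png',r.grab_frame(n)[:,:,::-1])
a=cv2.resize(cv2.imread('pics/f1.png')[40:330,120:520],(800,580)[:2]) 
a=cv2.resize(cv2.imread('pics/f1.png')[40:300,140:500],(500,361)); b=cv2.imread('pics/side9.png')[110:210,220:350]; b=cv2.resize(b,(299,230),interpolation=cv2.INTER_CUBIC)
c=cv2.resize(cv2.imread('pics/scene9.png')[115:215,300:415],(265,230),interpolation=cv2.INTER_CUBIC)
o=np.zeros((600,800,3),np.uint8); o[:361,:500]=a; o[365:595,:299]=b; o[365:595,305:570]=c; cv2.imwrite('pics/f.png',o)
E
```

```text
clock: 32.25
eef_pos: [593.6, -198.5, 188.3]
tcp_rot: [3.141, -0.002, 3.001]
contact_force: [-0.8, 0.1, -0.1]
opening: 0.598
grasp_force: 0.0
[ 593.6 -198.5  188.3] [ 3.1412e+00 -2.5000e-03  3.0011e+00]
```

View pics/f.png

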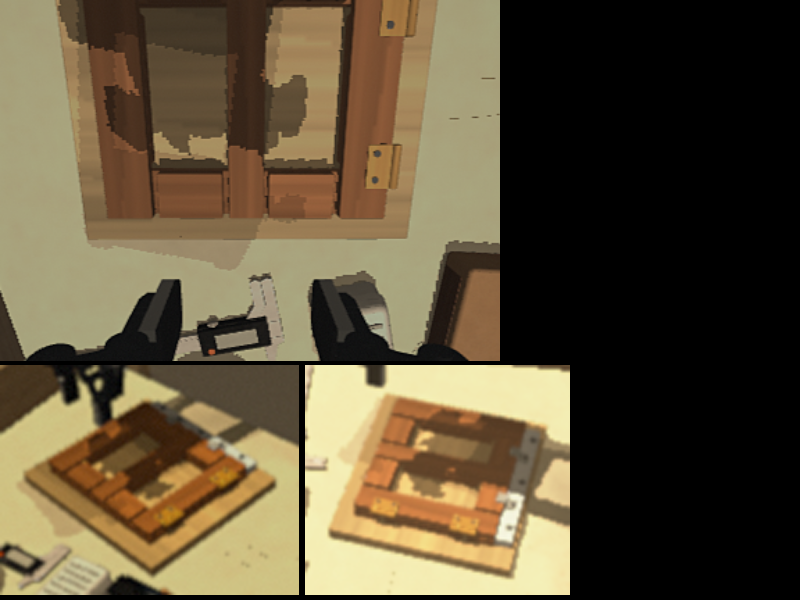

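The far edges of both stiles, the muntin and the top rail lie on one line (composite row ≈218), and the frame looks level in all three views. A numeric check follows, then hand-in.

```bash
python3 fr.py f1 40 217 197 250 196 305 197 330 197 385 196 417 197; python3 -c "
from rig import r
print(r.sense()['contact_force']); print(r.sign_off())"
```

```text
raw [[153.4, -98.2], [152.4, -65.9], [153.6, -12.0], [153.6, 12.5], [152.7, 66.3], [153.8, 97.7]] sub [[216.96990966796875, 197.7637176513672], [249.442138671875, 196.4864044189453], [305.0, 197.0], [332.5699157714844, 195.72593688964844], [384.047119140625, 196.33697509765625], [415.6458740234375, 197.12928771972656]] [[154.2, -98.4], [152.9, -66.4], [153.6, -12.0], [152.3, 15.0], [153.0, 65.4], [153.9, 96.4]] tcp [[147.4, 0.2]]
[-0.50383501  0.3107913  -0.45464572]
the job is handed in; nothing more can be done
None
```

The frame is laid dry on the board and handed in at about 32 s: hinged stile left with its hinges outward, every lap seated, outer edges within about 1 mm, and the bystanders untouched.

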